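Seat the adapter plate on the shaker's pin

ROBOT

A 6-joint arm with a two-finger parallel gripper is mounted at the origin on a cart in front of the work surface, level with it; the furniture and walls round the work are solid. World frame = base frame: x ahead of the robot, y to its left, z up, the work surface at z = 0. Lengths are in m, angles in rad, forces in N, time in s.
With the tool pointing down it reaches from about 0.275 to 0.775 m from the base axis. Payload 14.6 kg.
Tool frame: the origin (TCP) lies at the very end of the fingers, on their centre line; the grasp point (between the pads) lies 19 mm behind it (pinch_z is the distance from the TCP to the grasp point, in m); z points along the fingers, x is the direction in which the jaws open and shut, and the axes are right-handed (so a half turn about z gives the same grasp; the last joint's range is limited). The gripper opens to 85 mm and grips with 20 to 120 N. Pads are 22 mm wide; open, the fingers measure 114 mm over their backs; the gripper's body (76 mm by 85 mm) begins 54 mm behind the grasp point. The pads swing forward as they close: fully open they stand 13 mm farther back than shut.
Start: joints at [-1.401, 0.263, -0.048, 1.259, 0, 1.415], TCP at [0.168, -0.498, 0.231] pointing down, gripper open.
Joint ranges: [-2.65, 2.65], [-0.89, 1.7], [-1.18, 1.37], [-2.13, 2.11], [-1.35, 1.29], [-3.14, 3.14]. Speed limits (rad/s): [1.89, 1.89, 2.57, 2.79, 3.14, 3.14].

INTERFACE

Orientations are given as a rotation vector (axis times angle).
In Python, from bench import get_state, capture, job_done, pinch_z gives the robot as it stands. The module is installed in compiled form; this text tells all that it offers.
- The arm moves only by the tool play_rows, never from a script. Its argument "commands" is a list of rows, each a list of 3 entries, a list of its own where there are three numbers: the shift along the world's x, y, z in mm, then the turn, a rotation vector about the world's x, y, z in rad, then the opening, from 0 (shut) to 1 (fully open). In form: [[[dx, dy, dz], [ax, ay, az], gripper], ...]. A call has 1 to 20 rows; each row is the pose to reach, as a shift and turn from the pose measured when the call began; what a row does not reach only later rows make up. A row lasts 1/10 s, in which the tool goes at most 50 mm and 8.59 degrees, less where a joint would pass 70% of its speed; a pose out of reach is approached as far as the arm can. A call with a gripper value outside its range is refused whole. The fingers move at their own pace and stop on an object; "force" is the grip in N (left out, the last holds). Time passes only in rows, so rows that repeat a pose let the fingers close. It gives the time, the measured TCP pose, the force and the opening at its end, in the units of the state.
- get_state(): the state, without advancing time (a new reading comes with each control period).
- capture(name): name is "scene" or "top" or "wrist"; returns a dict with "color" (400x640x3 uint8, red, green, blue), "K" (3x3 intrinsics, pixels), "rvec" (rotation vector, rad) and "tvec" (3), from world to camera coordinates, as OpenCV has them. Camera axes: x right, y down, z forward; pixel columns grow to the right and rows downward; lengths in m; the calibration is good to about 2 mm. A picture is of the moment at which its call begins. There is no depth.
- job_done(): hands the job in, once; it reports no verdict.
The state is a dict: "clock": time; "joint_pos": joint angles; "qd": joint speeds; "tau": joint torques, N m; "position": TCP position; "tool_rot": TCP orientation; "ft_force": force on the tool from outside, world axes, zero at the start; "wrist_torque": the same for the moment, N m; "grip_width": finger opening in m.
Only numpy, scipy, OpenCV 4.12 (cv2) and the standard library are available. Lean on these libraries where they do the work, as an engineer would, in place of code of your own. Each camera call takes 0.05 s, during which the arm holds its last target.

TASK

Two square metal adapter plates lie on the side decks of the low grey shaker. Take the one whose hole is wide enough for the shaker's pin by its upright tab, slide it sideways along the deck, without lifting it up and away, until its hole is over the pin, and let it drop so that it lies flat on the sunken seat with the pin inside the hole. Leave the other plate where it is.

Things in the scene. Friction and masses are not known exactly. Their poses are not given: they have to be found in the camera images.
- pin_top (a point): centre of the top of the shaker's fixed steel pin, 16 mm in diameter, 15 mm out of the seat, 37 mm above the worktop. The shaker is a low grey housing, 160 mm (its x) by 380 mm (its y), fixed; axes are the shaker's, z up. The seat is the middle 140 mm of its y, 22 mm above the worktop, open at front and back; on either side is a flat deck, 42 mm above the worktop, 5 mm higher than the pin.
- wide_plate_hole (a point): centre of the round through hole, 38 mm in diameter, in the middle of the plate to be seated, half-way through its thickness. The plate is loose, bare aluminium, 100 x 100 x 6 mm, about 0.2 kg, and starts flat on one of the two decks, turned a little. Axes are the plate's: z up, x from the tab towards the hole.
- wide_plate_tab (a point): centre of the same plate's upright grip tab, half-way up, 25 mm above the centre of the hole and 34 mm from it along the plate's -x. The tab is a block 26 mm long (plate's x), 12 mm thick (plate's y; grasp across this), rising 44 mm above the plate's upper face, one piece with the plate.
- narrow_plate_tab (a point): the same point of the tab of the other plate, which is to be left alone: same size, material and tab, but its middle hole is only 10 mm in diameter, too small for the pin. It starts on the other deck.
There are look-alikes about, which are no part of the job. What is shaped like the part that bears wide_plate_hole but orange or turquoise is not meant.

How it is judged:
At the end, for the whole second after the job is handed in: the pin stands inside the wide hole (hole centre within 13.5 mm of the pin's axis) and the plate lies flat on the seat (within 3 mm of full depth and about 3 degrees of level) (horizontal distance between wide_plate_hole and pin_top below 0.0135 m and z of wide_plate_hole in the frame of pin_top below -0.009 m and angle between wide_plate_hole's own z axis and vertical below 0.06 rad); the robot touches nothing.
It fails at once if the wide-holed plate is lifted away: more than 40 mm above its height on the deck (height (world z) of wide_plate_hole above 0.085 m).
It fails at once if the narrow-holed plate is moved by more than 30 mm (distance of narrow_plate_tab from where it was at the start of the episode above 0.03 m).
It also fails if it takes over 29 s, if anything falls off the work surface, if the arm or the gripper's body presses on something with over 40 N, if the wrist force passes 120 N, or if a joint passes its speed limit or range.

## Working session

There is one attempt and no reset: what is moved stays moved. The work goes in short steps, Python scripts to look and compute and a tool call to move; the robot and the scene stay as the last step left them, time stands still between calls to the robot, and variables do not carry over. Pictures are saved under pics/ and viewed, and the job is handed in when it is done.

Besides the shell and the picture viewer there is one more tool, called after ">>>" in YAML: its name, and indented under it one key for each argument. play_rows: Moves the arm, as the interface text tells. Its arguments: {"type":"object","properties":{"commands":{"type":"array"},"force":{"type":"number"}},"required":["commands"]}

```bash
mkdir -p pics; cat > h.py <<'E'
import numpy as np, cv2
from bench import get_state, capture, job_done, pinch_z
def cam(n,f):
    c=capture(n); cv2.imwrite(f'pics/{f}.png',c['color'][:,:,::-1]); np.savez(f'pics/{f}.npz',**{k:np.array(v) for k,v in c.items()}); return c
def ld(f): return dict(np.load(f'pics/{f}.npz'))
def ray(c,uv,z):
    R=cv2.Rodrigues(np.array(c['rvec'],float))[0]; t=np.array(c['tvec'],float).ravel()
    o=-R.T@t; d=R.T@np.linalg.inv(c['K'])@np.array([uv[0],uv[1],1.]); return o+d*(z-o[2])/d[2]
def proj(c,p): return cv2.projectPoints(np.array(p,float).reshape(-1,3),np.array(c['rvec'],float),np.array(c['tvec'],float),np.array(c['K'],float),None)[0].reshape(-1,2)
E
python3 - <<'E'
from h import *
print(get_state(),pinch_z)
for n in ['scene','top','wrist']: cam(n,n+'0')
E
```

```text
{'clock': 0.0, 'joint_pos': array([-1.40131007e+00,  2.63524713e-01, -4.89425007e-02,  1.25939829e+00,
        5.70502180e-06,  1.41548038e+00]), 'qd': array([ 5.85874072e-04, -7.47555815e-04, -3.98222019e-05,  8.54259924e-04,
       -1.46751680e-03, -1.15167614e-03]), 'tau': array([-3.35472163e-03, -6.37617517e+01,  3.84561932e+01,  1.39605950e-02,
       -2.27813757e-04, -1.58214092e-06]), 'position': array([ 0.16748014, -0.49727756,  0.23082213]), 'tool_rot': array([-2.55077923e+00,  1.83259022e+00,  1.18936067e-03]), 'ft_force': array([0.17740013, 0.09038517, 0.11354594]), 'wrist_torque': array([-0.01942721, -0.0050555 , -0.01565355]), 'grip_width': 0.08550334078959342} 0.0187
```

View pics/top0.png

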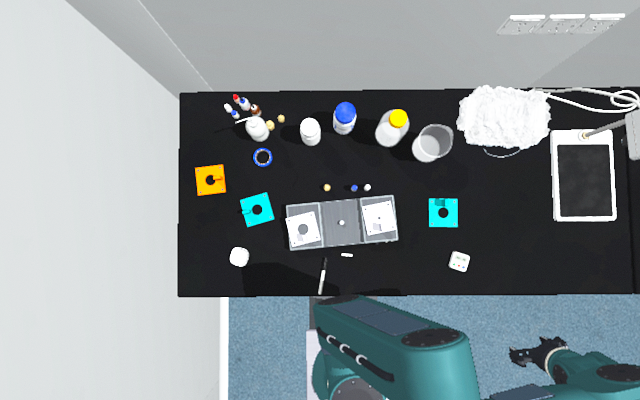

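View pics/scene0.png

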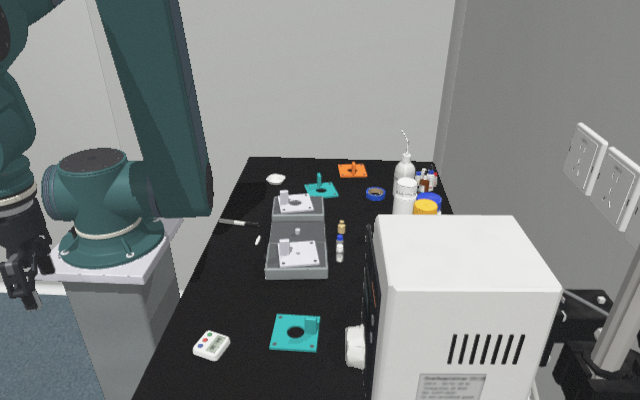

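View pics/wrist0.png

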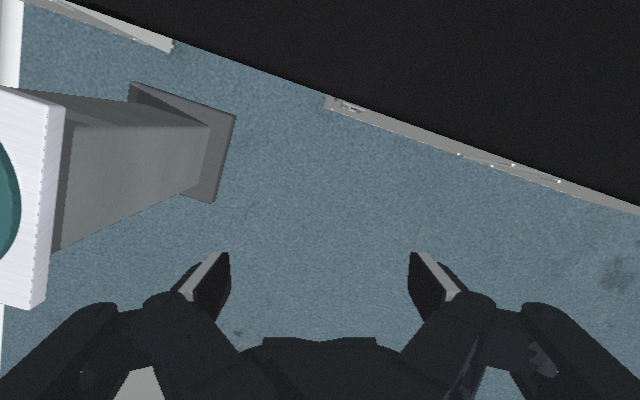

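Top view: silver plates on the shaker at (303,229), with a large hole, and at (379,217), with a small hole. The turquoise plates at (257,209) and (443,212) and the orange one at (210,180) are look-alikes. I'll confirm in an enlarged crop.

```bash
python3 - <<'E'
from h import *
im=cv2.imread('pics/top0.png')
cv2.imwrite('pics/crop0.png',cv2.resize(im[190:255,280:405],None,fx=6,fy=6,interpolation=cv2.INTER_CUBIC))
im=cv2.imread('pics/scene0.png')
cv2.imwrite('pics/crop1.png',cv2.resize(im[180:285,255:345],None,fx=5.5,fy=5.5,interpolation=cv2.INTER_CUBIC))
E
```

```text
(no output)
```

View pics/crop0.png

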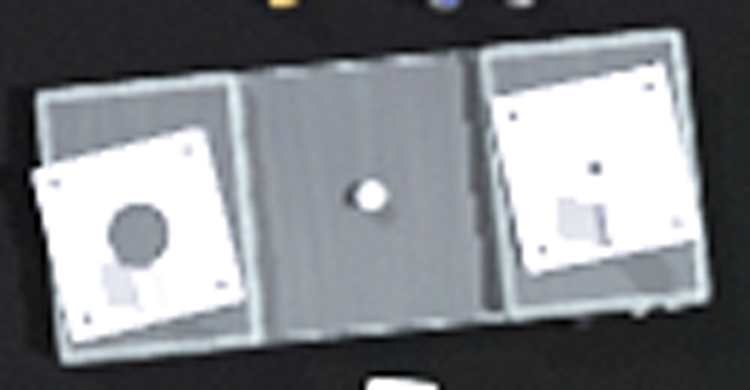

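View pics/crop1.png

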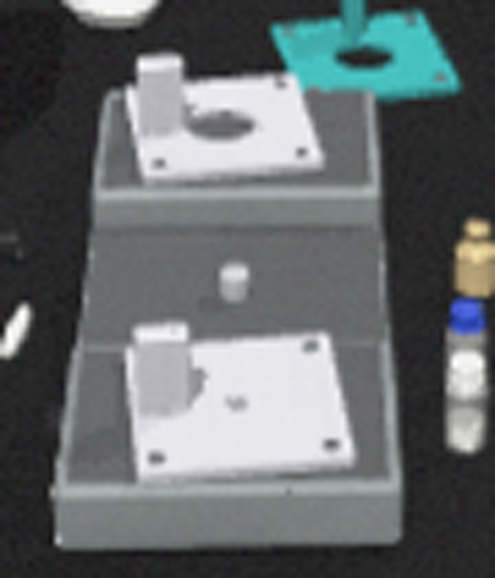

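The plate on the left deck, crop (138,236), has the wide hole. The right one, crop (595,167), has the small hole. Now I measure them.

```bash
python3 - <<'E'
from h import *
c=ld('top0'); im=c['color']; g=im.min(2)
print(g[225:236,285:325])
off=np.array([280,190])
f=lambda u,v:((np.array([u,v])+.5)/6-.5+off)
for n,p,z in [('hole',(138,236),.048),('pin',(371,195),.037),('nhole',(595,168),.048),
 ('c1',(34,172),.048),('c2',(205,127),.048),('c3',(245,302),.048),('c4',(73,343),.048),
 ('sh_lt',(38,92),.042),('sh_lb',(62,360),.042),('sh_rt',(685,32),.042),('sh_rb',(710,298),.042),('step_t',(235,75),.042),('step_b',(260,340),.042),('rstep_t',(485,48),.042),('rstep_b',(512,315),.042)]:
    print(n,f(*p).round(1),ray(c,f(*p),z).round(4))
E
```

```text
[[ 15  45 255 255 255 255 255 255 255 255 255 255 255 255 172 126 130 140
  135 144 136 138 252 255 255 255 255 255 255 255 255 255 192 138 151 209
  200 152 129 137]
 [ 19   2 255 255 255 255 255 255 255 255 255 255 255 223 122 140 144 144
  145 150 145 121 179 255 255 255 255 255 255 255 255 255 231 131 140 210
  212 159 127 132]
 [ 19   6 214 255 255 255 255 255 255 255 255 255 255 173 134 143 143 143
  147 148 145 142 146 255 255 255 255 255 255 255 255 255 250 144 141 204
  215 164 124 132]
 [ 18   8 134 255 255 255 255 255 255 255 255 255 248 142 138 145 144 143
  147 146 146 143 135 243 255 255 255 255 255 255 255 255 255 177 141 196
  213 170 133 134]
 [ 20  15  67 255 255 255 255 255 255 255 255 255 244 133 141 145 143 143
  146 144 147 145 137 243 255 255 255 255 255 255 255 255 255 187 132 194
  218 179 140 132]
 [ 24  16  25 255 255 255 255 255 255 255 255 255 252 158 141 144 146 147
  144 146 148 145 129 255 255 255 255 255 255 255 255 255 255 227 128 186
  216 177 136 131]
 [ 22  19  18 248 255 255 255 255 255 255 255 255 255 224 135 145 144 145
  146 145 147 118 178 25
[... 688 characters left out ...]
5 255 255 255 255 255 249 151
  208 193 144 133]]
hole [302.6 228.9] [0.509  0.1668 0.048 ]
pin [341.4 222.1] [0.5318 0.0314 0.037 ]
nhole [378.8 217.6] [ 0.5462 -0.0979  0.048 ]
c1 [285.2 218.2] [0.5465 0.227  0.048 ]
c2 [313.8 210.8] [0.5718 0.1276 0.048 ]
c3 [320.4 239.9] [0.4705 0.1052 0.048 ]
c4 [291.8 246.8] [0.4477 0.2047 0.048 ]
sh_lt [285.9 204.9] [0.5933 0.2251 0.042 ]
sh_lb [289.9 249.6] [0.4376 0.2116 0.042 ]
sh_rt [393.8 194.9] [ 0.6251 -0.1523  0.042 ]
sh_rb [397.9 239.2] [ 0.4706 -0.1638  0.042 ]
step_t [318.8 202.1] [0.6023 0.1101 0.042 ]
step_b [322.9 246.2] [0.4483 0.0968 0.042 ]
rstep_t [360.4 197.6] [ 0.6168 -0.0358  0.042 ]
rstep_b [364.9 242.1] [ 0.4617 -0.0492  0.042 ]
```

```bash
python3 - <<'E'
from h import *
from scipy.spatial.transform import Rotation as Ro
c=ld('top0'); s=ld('scene0')
R=cv2.Rodrigues(c['rvec'])[0]; print('cam',-R.T@c['tvec'].ravel())
h=np.array([.509,.1663]); 
for deg in (10,13.4,17):
    a=np.radians(deg); x=np.array([np.cos(a),np.sin(a)]); t=h-.034*x
    print(deg,t,[((proj(c,[*t,z])[0]-[280,190]+.5)*6).round() for z in (.048,.092)],[((proj(s,[*t,z])[0]-[255,180]+.5)*5.5).round() for z in (.048,.092)])
print('scene hole',((proj(s,[*h,.048])[0]-[255,180]+.5)*5.5))
print('scene pin',((proj(s,[.5318,.0314,.037])[0]-[255,180]+.5)*5.5))
for f in ('top0','scene0'):
    W=ld(f)
M=Ro.from_rotvec(get_state()['tool_rot']).as_matrix(); print(M.round(3))
E
```

```text
cam [0.50851336 0.08713708 1.4909578 ]
10 [0.47551654 0.16039596] [array([150., 295.]), array([146., 296.])] [array([160., 129.]), array([157.,  60.])]
13.4 [0.47592562 0.15842057] [array([153., 294.]), array([149., 296.])] [array([160., 131.]), array([157.,  62.])]
17 [0.47648564 0.15635936] [array([157., 293.]), array([153., 295.])] [array([160., 133.]), array([157.,  64.])]
scene hole [219.53731761 125.78954629]
scene pin [235.33717447 272.93860687]
[[ 0.319 -0.948 -0.   ]
 [-0.948 -0.319  0.001]
 [-0.001 -0.    -1.   ]]
```

>>> play_rows:
  commands:
    - [[150, 330, 0], [0, 0, 1.5], 1]
    - [[150, 330, 0], [0, 0, 1.5], 1]
    - [[150, 330, 0], [0, 0, 1.5], 1]
    - [[150, 330, 0], [0, 0, 1.5], 1]
    - [[150, 330, 0], [0, 0, 1.5], 1]
    - [[150, 330, 0], [0, 0, 1.5], 1]
    - [[150, 330, 0], [0, 0, 1.5], 1]
    - [[150, 330, 0], [0, 0, 1.5], 1]
    - [[308, 656, -30], [0, 0, 3.05], 1]
    - [[308, 656, -30], [0, 0, 3.05], 1]
    - [[308, 656, -30], [0, 0, 3.05], 1]
    - [[308, 656, -30], [0, 0, 3.05], 1]
    - [[308, 656, -30], [0, 0, 3.05], 1]
    - [[308, 656, -30], [0, 0, 3.05], 1]
    - [[308, 656, -30], [0, 0, 3.05], 1]
    - [[308, 656, -30], [0, 0, 3.05], 1]
    - [[308, 656, -30], [0, 0, 3.05], 1]
    - [[308, 656, -30], [0, 0, 3.05], 1]
    - [[308, 656, -30], [0, 0, 3.05], 1]
    - [[308, 656, -30], [0, 0, 3.05], 1]
  force: 60

```text
clock: 2.15
position: [0.4754, 0.1587, 0.2007]
tool_rot: [2.025, 2.401, -0.002]
ft_force: [0.6, 0.6, -0.5]
grip_width: 0.0854
```

```bash
python3 - <<'E'
from h import *
from scipy.spatial.transform import Rotation as Ro
s=get_state(); print(s['position'],s['joint_pos']); M=Ro.from_rotvec(s['tool_rot']).as_matrix(); print(M.round(3),np.degrees(np.arctan2(M[1,0],M[0,0])))
cam('wrist','w1')
E
```

```text
[0.47535681 0.15871425 0.20068824] [ 1.59974170e-01  2.34746443e-01 -1.71902516e-01  1.16483208e+00
 -8.16761841e-04 -9.62346413e-03]
[[-0.169  0.986 -0.001]
 [ 0.986  0.169 -0.001]
 [-0.001 -0.001 -1.   ]] 99.7172607219141
```

View pics/w1.png

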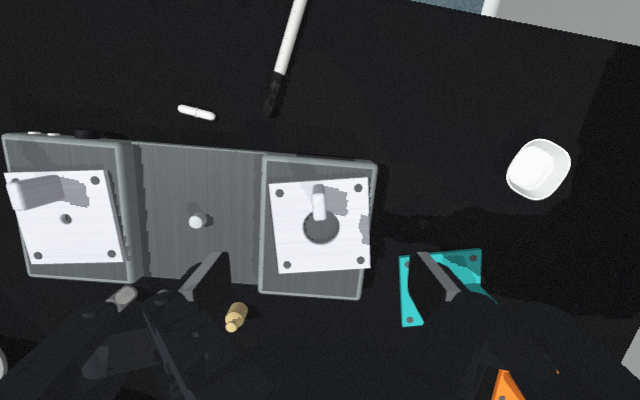

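The wrist view shows the wide plate at about (320,226) with its tab at (319,203), and the pin at (197,221). I'll fit the corners and the hole.

```bash
python3 - <<'E'
from h import *
c=ld('w1'); im=c['color']
R=cv2.Rodrigues(c['rvec'])[0]; print('cam',-R.T@c['tvec'].ravel())
cv2.imwrite('pics/w1c.png',cv2.resize(im[165:285,180:385,::-1],None,fx=3.9,fy=3.9,interpolation=cv2.INTER_CUBIC))
E
```

```text
cam [0.40979772 0.14830106 0.34393552]
```

View pics/w1c.png

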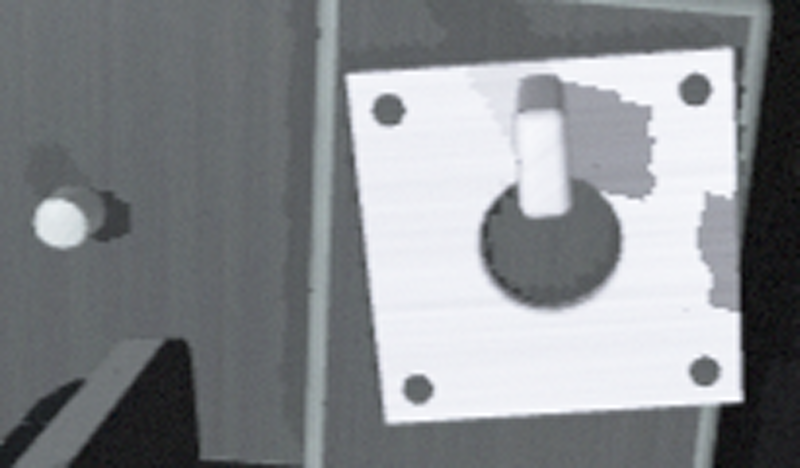

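```bash
python3 - <<'E'
from h import *
c=ld('w1')
f=lambda u,v:(np.array([u,v])+.5)/3.9-.5+np.array([180,165])
P={}
for n,p,z in [('c1',(347,73),.048),('c2',(733,48),.048),('c3',(743,401),.048),('c4',(386,423),.048),('s1',(388,109),.048),('s2',(695,89),.048),('s3',(705,371),.048),('s4',(418,389),.048),('hole',(551,243),.048),
 ('pin',(61,223),.037),('ttA',(518,112),.092),('ttB',(563,109),.092),('ttC',(573,212),.092),('ttD',(525,217),.092)]:
    P[n]=ray(c,f(*p),z)[:2]; print(n,P[n].round(4))
for k in 'cs':
    q=[P[k+str(i)] for i in range(1,5)]; m=np.mean(q,0); d=(q[3]+q[2]-q[0]-q[1])/2; e=(q[1]+q[2]-q[0]-q[3])/2
    print(k,m,np.linalg.norm(d),np.linalg.norm(e),np.degrees(np.arctan2(d[1],d[0])),np.degrees(np.arctan2(e[1],e[0]))-90)
t=np.mean([P['tt'+x] for x in 'ABCD'],0); d=(P['ttC']+P['ttD']-P['ttA']-P['ttB'])/2; print('tab',t,np.linalg.norm(d),np.degrees(np.arctan2(d[1],d[0])))
E
```

```text
c1 [0.4731 0.1074]
c2 [0.4498 0.2047]
c3 [0.5471 0.2286]
c4 [0.5708 0.1308]
s1 [0.4808 0.1191]
s2 [0.462  0.1973]
s3 [0.5399 0.2162]
s4 [0.5589 0.1382]
hole [0.5101 0.1675]
pin [0.5311 0.0326]
ttA [0.466  0.1521]
ttB [0.4637 0.1619]
ttC [0.487  0.1683]
ttD [0.49   0.1577]
c [0.51020748 0.16786442] 0.10027633369274075 0.10039749578319059 13.620430709491686 13.535531355533934
s [0.51040836 0.16769558] 0.08024389463768149 0.08032116486709587 13.686970035080055 13.581702988069168
tab [0.47667416 0.16002568] 0.024376696829083024 14.24542871540413
```

>>> play_rows:
  commands:
    - [[1.5, 0.7, -40], [0, 0, 0.068], 1]
    - [[1.5, 0.7, -80], [0, 0, 0.068], 1]
    - [[1.5, 0.7, -110], [0, 0, 0.068], 1]
    - [[1.5, 0.7, -130], [0, 0, 0.068], 1]
    - [[1.5, 0.7, -145], [0, 0, 0.068], 1]
    - [[1.5, 0.7, -145], [0, 0, 0.068], 1]
    - [[1.5, 0.7, -145], [0, 0, 0.068], 1]
    - [[1.5, 0.7, -145], [0, 0, 0.068], 1]

```text
clock: 3.0
position: [0.4774, 0.1595, 0.0566]
tool_rot: [1.931, 2.477, -0.0]
ft_force: [-0.3, -0.3, 0.3]
grip_width: 0.0852
```

```bash
python3 - <<'E'
from h import *
from scipy.spatial.transform import Rotation as Ro
s=get_state(); M=Ro.from_rotvec(s['tool_rot']).as_matrix(); print(s['clock'],s['position'],M.round(3),np.degrees(np.arctan2(M[1,0],M[0,0])),s['ft_force'])
cam('wrist','w2')
E
```

```text
3.0 [0.47738474 0.15947657 0.05659657] [[-0.244  0.97   0.001]
 [ 0.97   0.244 -0.001]
 [-0.001  0.001 -1.   ]] 104.11461869986086 [-0.33752688 -0.26017405  0.30203967]
```

View pics/w2.png

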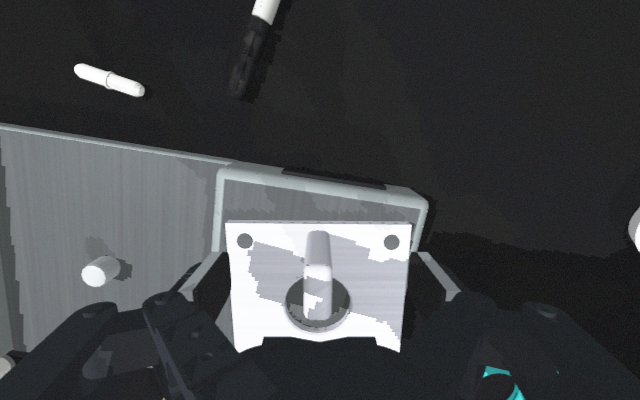

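The tab is at (318,270), centred between the fingers and square to them. I close on it.

>>> play_rows:
  commands:
    - [[0, 0, 0], [0, 0, 0], 0]
    - [[0, 0, 0], [0, 0, 0], 0]
    - [[0, 0, 0], [0, 0, 0], 0]
    - [[0, 0, 0], [0, 0, 0], 0]
    - [[0, 0, 0], [0, 0, 0], 0]
    - [[0, 0, 0], [0, 0, 0], 0]
    - [[0, 0, 0], [0, 0, 0], 0]
    - [[0, 0, 0], [0, 0, 0], 0]
    - [[0, 0, 0], [0, 0, 0], 0]
    - [[0, 0, 0], [0, 0, 0], 0]
  force: 60

```text
clock: 4.05
position: [0.4775, 0.1595, 0.0567]
tool_rot: [1.931, 2.477, 0.0]
ft_force: [-0.4, -1.1, 5.1]
grip_width: 0.0113
```

>>> play_rows:
  commands:
    - [[0, 0, 1], [0, 0, 0], 0]
    - [[0, 0, 2], [0, 0, 0], 0]
    - [[1.6, -10, 2], [0, 0, -0.01], 0]
    - [[3.2, -20, 2], [0, 0, -0.025], 0]
    - [[5, -30, 2], [0, 0, -0.035], 0]
    - [[6.4, -40, 2], [0, 0, -0.045], 0]
    - [[8, -50, 2], [0, 0, -0.06], 0]
    - [[9.6, -60, 2], [0, 0, -0.07], 0]
    - [[11, -70, 2], [0, 0, -0.08], 0]
    - [[13, -80, 2], [0, 0, -0.09], 0]
    - [[14.5, -90, 2], [0, 0, -0.105], 0]
    - [[16, -100, 2], [0, 0, -0.115], 0]
    - [[17.6, -110, 2], [0, 0, -0.13], 0]
    - [[19.3, -120, 2], [0, 0, -0.14], 0]
    - [[21, -130, 2], [0, 0, -0.15], 0]
    - [[21, -130, 2], [0, 0, -0.15], 0]
    - [[21, -130, 2], [0, 0, -0.15], 0]
    - [[21, -130, 2], [0, 0, -0.15], 0]

```text
clock: 5.85
position: [0.4984, 0.0297, 0.0587]
tool_rot: [2.11, 2.325, 0.0]
ft_force: [1.2, -0.3, -1.6]
grip_width: 0.0115
```

```bash
python3 - <<'E'
from h import *
s=get_state(); print(s['clock'],s['position'],s['ft_force'],s['grip_width'])
for n in ('wrist','scene','top'): cam(n,n[0]+'3')
a=cv2.imread('pics/w3.png'); b=cv2.imread('pics/s3.png')[170:290,240:360]
cv2.imwrite('pics/s3c.png',cv2.resize(b,None,fx=4.8,fy=4.8,interpolation=cv2.INTER_CUBIC))
E
```

```text
5.85 [0.49844606 0.02972039 0.05874419] [ 1.20732606 -0.31274176 -1.64287647] 0.011519427499792297
```

View pics/w3.png

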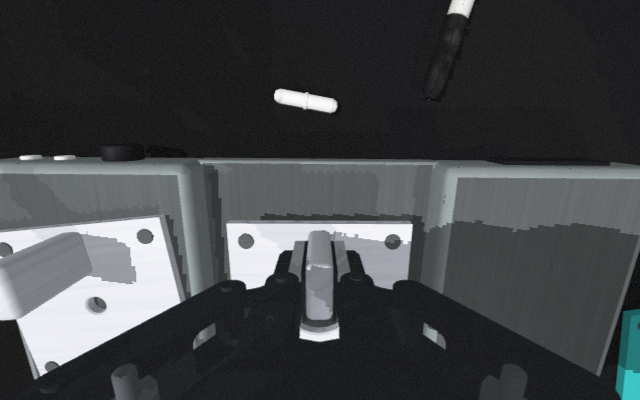

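View pics/s3c.png

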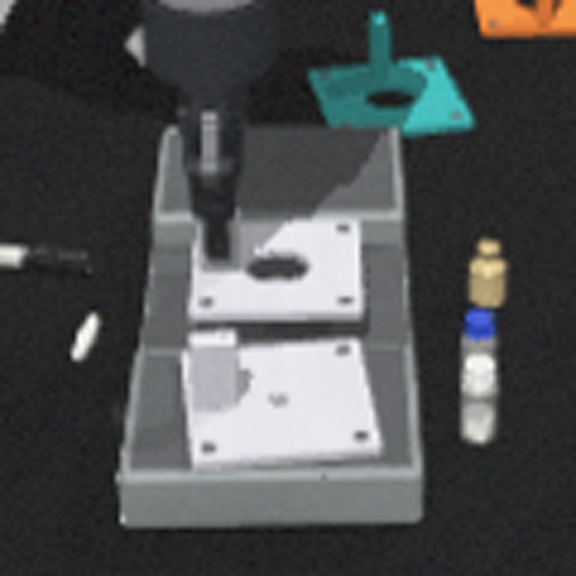

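```bash
python3 - <<'E'
from h import *
s=ld('s3'); f=lambda u,v:(np.array([u,v])+.5)/4.8-.5+np.array([240,170])
print('hole z.05',ray(s,f(276,267),.050))
for p in [(345,228),(345,300),(206,302)]: print(ray(s,f(*p),.050))
w=ld('w3')
for p in [(246,241),(393,241)]: print('screw',ray(w,p,.050))
w=ld('w1'); g=lambda u,v:(np.array([u,v])+.5)/3.9-.5+np.array([180,165])
s0=ld('scene0'); k=lambda u,v:(np.array([u,v])+.5)/5.5-.5+np.array([255,180])
print('pin scene',ray(s0,k(234,271),.037),'hole scene0',ray(s0,k(222,125),.048))
E
```

```text
hole z.05 [0.53150257 0.03181619 0.05      ]
[0.56913636 0.07885222 0.05      ]
[ 0.5752429 -0.0010293  0.05     ]
[ 0.49490354 -0.00839186  0.05      ]
screw [ 0.4963925  -0.00990656  0.05      ]
screw [0.48858766 0.07027423 0.05      ]
pin scene [0.5312208  0.03274261 0.037     ] hole scene0 [0.51064131 0.16674441 0.048     ]
```

The hole is within about 2 mm of the pin in each view. I lower it.

>>> play_rows:
  commands:
    - [[0, 0, -4], [0, 0, 0], 0]
    - [[0, 0, -8], [0, 0, 0], 0]
    - [[0, 0, -12], [0, 0, 0], 0]
    - [[0, 0, -15], [0, 0, 0], 0]
    - [[0, 0, -18], [0, 0, 0], 0]
    - [[0, 0, -20], [0, 0, 0], 0]
    - [[0, 0, -21], [0, 0, 0], 0]
    - [[0, 0, -21], [0, 0, 0], 0]
    - [[0, 0, -21], [0, 0, 0], 0]

```text
clock: 6.9
position: [0.4985, 0.0298, 0.0378]
tool_rot: [2.11, 2.326, 0.0]
ft_force: [0.4, 0.0, -1.9]
grip_width: 0.0109
```

>>> play_rows:
  commands:
    - [[0, 0, -0.5], [0, 0, 0], 0.4]
    - [[0, 0, -0.5], [0, 0, 0], 0.4]
    - [[0, 0, -0.5], [0, 0, 0], 0.4]
    - [[0, 0, -0.5], [0, 0, 0], 0.4]
    - [[0, 0, -0.5], [0, 0, 0], 0.4]
    - [[0, 0, -0.5], [0, 0, 0], 0.4]
    - [[0, 0, 10], [0, 0, 0], 0.4]
    - [[0, 0, 30], [0, 0, 0], 0.4]
    - [[0, 0, 60], [0, 0, 0], 0.4]
    - [[0, 0, 100], [0, 0, 0], 0.4]
    - [[0, 0, 140], [0, 0, 0], 0.4]
    - [[-30, 0, 160], [0, 0, 0], 0.4]
    - [[-60, 0, 160], [0, 0, 0], 0.4]
    - [[-60, 0, 160], [0, 0, 0], 0.4]
    - [[-60, 0, 160], [0, 0, 0], 0.4]

```text
clock: 8.4
position: [0.4385, 0.0298, 0.1987]
tool_rot: [2.109, 2.325, 0.002]
ft_force: [0.6, 0.7, -0.2]
grip_width: 0.0343
```

```bash
python3 - <<'E'
from h import *
s=get_state(); print(s['clock'],s['position'],s['ft_force'],s['grip_width'])
for n in ('wrist','scene'): cam(n,n[0]+'4')
b=cv2.imread('pics/s4.png')[170:290,240:360]
cv2.imwrite('pics/s4c.png',cv2.resize(b,None,fx=4.8,fy=4.8,interpolation=cv2.INTER_CUBIC))
E
```

```text
8.4 [0.43847304 0.02978895 0.19870459] [ 0.61401885  0.7128615  -0.1589173 ] 0.034279145658746984
```

View pics/w4.png

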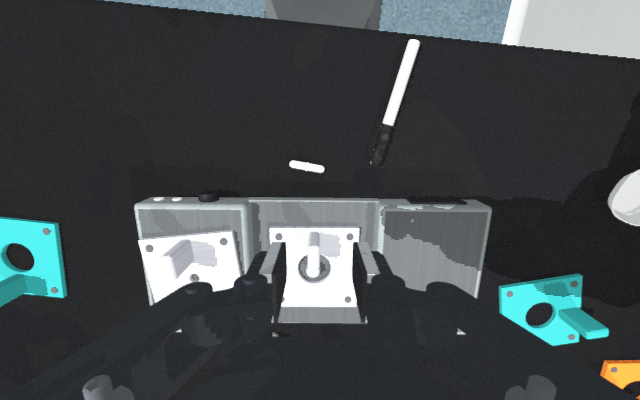

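View pics/s4c.png

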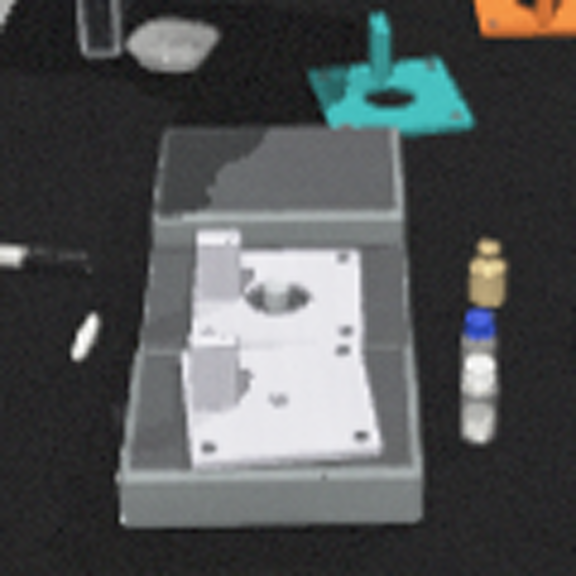

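```bash
python3 - <<'E'
from h import *
s=ld('s4'); f=lambda u,v:(np.array([u,v])+.5)/4.8-.5+np.array([240,170]); w=ld('w4')
print('hole',ray(s,f(278,297),.028),'pin',ray(s,f(275,285),.037))
P=[ray(w,p,.028) for p in [(276,237),(350,237),(348,299)]]
for p in P: print(p)
print('centre wrist',(P[0]+P[2]-0)/2 if 0 else (P[0]+P[2])/2, np.linalg.norm(P[0]-P[1]),np.linalg.norm(P[1]-P[2]))
print('scene screw dist',[ray(s,f(*p),.028).round(4) for p in [(344,258),(346,331),(208,333)]])
job_done()
E
```

```text
hole [0.53213611 0.03280782 0.028     ] pin [0.5305943  0.03209138 0.037     ]
[ 0.49736955 -0.01260556  0.028     ]
[0.48925544 0.07052214 0.028     ]
[0.56820069 0.07799578 0.028     ]
centre wrist [0.53278512 0.03269511 0.028     ] 0.08352277636491413 0.07929822282401139
scene screw dist [array([0.5684, 0.0791, 0.028 ]), array([ 0.5757, -0.0007,  0.028 ]), array([ 0.4952, -0.008 ,  0.028 ])]
the job is handed in; nothing more can be done
```

The wide-holed plate is on the sunken seat with the pin inside its hole, and the job is handed in at about 8.5 s. `job_done()` reports no verdict.

**What I did:** I gripped the plate by its tab and slid it about 2 mm clear of the deck to the pin. On the way I turned it about 8.6° to line up with the shaker. I then lowered it, let go about 1 mm above the seat and pulled the arm clear.

**Last checks:**
- **Position:** the hole centre is about 2 mm from the pin's axis in both the scene and wrist views (limit 13.5 mm).
- **Level and depth:** with the plate's top assumed at 28 mm, its seated height, the screw-hole positions in the two views agree to about 2 mm. This fits it lying flat, but I did not measure tilt or depth directly.
- **Disagreement:** one screw-hole spacing from the wrist view came out at 83.5 mm instead of 80 mm. I put that down to reading pixels by hand, as that hole is partly hidden by the finger; the scene view gives about 80 mm.
- **Other conditions:** the narrow-holed plate looked unmoved, though I did not measure it again. The gripper was about 0.2 m above the worktop, touching nothing.

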